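# Hang the tube on the drying peg and hold the air valve half open

## Robot

A 6-joint arm with a two-finger parallel gripper is mounted at the origin on a cart in front of the work surface, level with it; the furniture and walls round the work are solid. World frame = base frame: x ahead of the robot, y to its left, z up, the work surface at z = 0. Lengths are in m, angles in rad, forces in N, time in s.
With the tool pointing down it reaches from about 0.225 to 0.875 m from the base axis. Payload 3.4 kg.
Tool frame: the origin (TCP) lies between the finger pads; the fingertips stand manip.tcp_to_tips ahead of it and the grasp point (between the pads) lies 3 mm ahead of it (manip.tcp_to_tips is the distance from the TCP to the fingertips, in m); y points along the fingers, z is the direction in which the jaws open and shut, and the axes are right-handed (so a half turn about y gives the same grasp; the last joint's range is limited). The gripper opens to 85 mm and grips with 20 to 120 N. Pads are 22 mm wide; open, the fingers measure 114 mm over their backs; the gripper's body (76 mm by 85 mm) begins 54 mm behind the grasp point. The pads swing forward as they close: fully open they stand 13 mm farther back than shut.
Start: joints at [-1.457, 0.276, 1.505, -0, 1.361, -0.121], TCP at [0.134, -0.559, 0.253] pointing down, gripper open.
Joint ranges: [-2.89, 2.89], [-0.75, 2.08], [0.22, 2.7], [-1.18, 4.32], [0.11, 2.71], [-2.7, 2.7]. Speed limits (rad/s): [2.57, 2.57, 3.14, 3.14, 3.14, 3.14].

## Interface

Orientations are given as a unit quaternion [w, x, y, z].
In Python, from bench import observe, cams, ticket, boxes_of, manip gives the robot as it stands.
- The arm moves only by the shell command python3 -m handwheel 'ROWS' [FORCE]. ROWS is JSON, a list of rows, each an object with "delta_pos": the shift along the tool's x, y, z in m, a list of three; "rot": the turn, a rotation vector about the tool's x, y, z in degrees, a list of three; "gripper": the opening in per cent of the stroke, from 0 (shut) to 100 (fully open). A call has 1 to 5 rows; each row is the pose to reach, as a shift and turn from the pose commanded when the call began, along the tool's axes at that moment; what a row does not reach only later rows make up. A row lasts 1/8 s, in which the tool goes at most 62.5 mm and 10.7 degrees, less where a joint would pass 70% of its speed; a pose out of reach is approached as far as the arm can. A call with a gripper value outside its range is refused whole. The fingers move at their own pace and stop on an object; FORCE is the grip in N (left out, the last holds). Time passes only in rows, so rows that repeat a pose let the fingers close. It gives the time, the measured TCP pose, the force and the opening at its end, in the units of the state.
- observe(): the state, without advancing time (a new reading comes with each control period).
- cams.read_camera(name): name is "scene" or "top"; returns a dict with "frame" (480x640x3 uint8, red, green, blue), "K" (3x3 intrinsics, pixels), "R" (3x3) and "t" (3): a world point X has camera coordinates R X + t. Camera axes: x right, y down, z forward; pixel columns grow to the right and rows downward; lengths in m; the calibration is good to about 2 mm. A picture is of the moment at which its call begins. There is no depth.
- ticket.sign_off(): hands the job in, once; it reports no verdict.
Trained networks look in the newest picture that a camera, given by its name, has taken for a name from the list of things; names that differ only in an ending like _2 or _b are one class to them, and where a whole thing is asked for, a point or a joint stands for the part that bears it (a point fixed in the world has none). Each returns a list of dicts, best first, with "conf" (0 to 1); they miss things now and then, are a little off and sometimes report something else, mostly with a low value. They report only what shows in the picture. A call takes as long as a camera call. They do not tell look-alikes from the thing itself.
- boxes_of(camera, label): "rect" ([left, top, width, height] in pixels, round what is visible of it).
The state is a dict: "clock": time; "joint_positions": joint angles; "qvel": joint speeds; "joint_torque": joint torques, N m; "ee_pos": TCP position; "tcp_rot": TCP orientation; "wrist_force": force on the tool from outside, world axes, zero at the start; "ft_torque": the same for the moment, N m; "finger_gap": finger opening in m.
Only numpy, scipy, OpenCV 4.12 (cv2) and the standard library are available. Lean on these libraries where they do the work, as an engineer would, in place of code of your own. Each camera call takes 0.05 s, during which the arm holds its last target. There are 200 camera calls.

## Task

Take the empty white tube from its sloping wire rest, turn it upside down over the upright peg of the drying station so that its mouth sits flat on the round seat, and let go of it. Only then press the spring-loaded black plunger beside it halfway down, about 10 mm of its 20 mm travel and never to the bottom, and keep it there: the program finishes while the gripper is still holding the plunger down. Leave everything else on the table where it is.

Things in the scene. Friction and masses are not known exactly. Their poses are not given: they have to be found in the camera images.
- tube: white plastic tube, plain cylinder 105 mm long, outside diameter 32, inside 26 mm, closed at one end (base 5 mm); about 50 g. Origin at the centre of the closed end's outer face; z runs along the tube to the open mouth. At the start it lies on the wire rest, sloping 40 degrees, mouth low and towards the robot (yaw up to 0.25 rad off), closed end high.
- tube_mouth (a point): centre of the tube's open mouth, on its axis, 105 mm from the closed end
- rest: fixed draining rest: plate 120 x 50 x 10 mm with two 6 mm steel wires 20 mm apart under the tube (within its width), sloping 40 degrees, bent up at the low end to stop the tube's rim. Tube sides are free for fingers; the tube lifts straight up. Origin: plate's underside centre; x horizontal, from mouth to closed end. Stands left or right on the table, the station on the other side.
- station: fixed drying station: aluminium plate 100 x 235 x 14 mm, peg 75 mm from the middle along its +y, plunger valve 75 mm along its -y, a brass pipe 23 mm high between them along the far edge. Origin at the middle of its underside on the table; z up, y from plunger to peg (at yaw 0 to the left). Keep clear of the upright board (0.5 m high) and still behind the middle of the table, 0.67 m and more ahead of the base.
- peg_seat (a point): centre of the flat round seat (52 mm across, 30 mm above the table) from which the peg rises; the inverted tube's mouth rests on it
- peg_tip (a point): tip of the upright steel peg, 105 mm above the table, 75 mm above the seat; the peg is 12 mm thick, narrowing over its top 7 mm
- plunger_top (a point): centre of the top of the plunger's black mushroom cap (36 mm wide, 30 mm flat top), 92 mm above the table when not pressed; moves with it. The cap is on a 14 mm steel stem over a grey housing 38 mm wide, top 55 mm above the table; a dark ring on the stem reaches the housing's top at 10 mm of travel.
- plunger (a joint): how far the plunger is pressed straight down, in m: 0 released, 0.020 at the bottom. A spring pushes it back up: about 3 N to start, 7 N at 10 mm, 11 N at 20 mm.
- pocket_scale: bystander: black pocket scale, 117 x 64 x 19 mm, lying near the front edge; origin at the centre of its underside
- marker: bystander: black and white marker pen, 132 mm long, 15 mm thick, lying in the middle of the table; origin at the centre of its underside
- vial_1: bystander: small capped sample vial, 23 mm across, 55 mm high, in the middle; origin at the centre of its underside
- bottle_cap: bystander: white bottle cap, 33 mm across, 10 mm high, in the middle; origin at the centre of its underside
- salve_tin: bystander: round white tin, 59 mm across, 28 mm high, at the back right; origin at the centre of its underside
- ptfe_reel: bystander: white reel, 51 mm across, 15 mm high, at the back left; origin at the centre of its underside
- tape_roll: bystander: roll of tape, 106 mm across, 36 mm high, at the back left corner; origin at the centre of its underside
- rubber_bung: bystander: rubber bung, 31 mm across, 26 mm high, at the back right; origin at the centre of its underside
Mind the look-alikes: they are no part of the job. Several things have the shape of the tube; the one meant has the colours described above.

How it is judged:
By the outcome, as a careful person would: the job done as asked, in the order asked, and still so for the second after the job is handed in, while the arm keeps its last pose, push and grip.
It also fails if it takes over 61 s, if anything falls off the work surface, if the arm or the gripper's body presses on something with over 40 N, if the wrist force passes 120 N, or if a joint passes its speed limit or range.

## Working session

There is one attempt and no reset: what is moved stays moved. The work goes in short steps, Python scripts to look and compute and a shell command to move; the robot and the scene stay as the last step left them, time stands still between calls to the robot, and variables do not carry over. Pictures are saved under pics/ and viewed, about 8 in all and at most 12, crops included, and the job is handed in when it is done.

```bash
ls; mkdir -p pics
cat > h.py <<'E'
import numpy as np, cv2
from bench import observe, cams, ticket, boxes_of, manip
from scipy.spatial.transform import Rotation as Rn
def proj(c,X):
    p=c["K"]@(c["R"]@np.asarray(X,float)+c["t"]); return p[:2]/p[2]
def ray(c,u,v):
    d=c["R"].T@np.linalg.inv(c["K"])@[u,v,1.]; o=-c["R"].T@c["t"]; return o,d/np.linalg.norm(d)
def onz(c,u,v,z):
    o,d=ray(c,u,v); return o+d*(z-o[2])/d[2]
def tri(c1,p1,c2,p2):
    o1,d1=ray(c1,*p1); o2,d2=ray(c2,*p2)
    A=np.c_[d1,-d2]; s=np.linalg.lstsq(A,o2-o1,rcond=None)[0]
    a,b=o1+d1*s[0],o2+d2*s[1]; return (a+b)/2,np.linalg.norm(a-b)
def save(c,n,crop=None,k=1):
    f=c["frame"]
    if crop: l,t,w,h=crop; f=f[t:t+h,l:l+w]
    f=cv2.resize(f,None,fx=k,fy=k,interpolation=cv2.INTER_CUBIC); cv2.imwrite("pics/"+n,f[:,:,::-1])
def tcpR(s): return Rn.from_quat(np.roll(s["tcp_rot"],-1))
E
python3 - <<'E'
from h import *
np.set_printoptions(precision=4,suppress=True)
s=observe(); print(s["ee_pos"],tcpR(s).as_matrix(),s["finger_gap"],manip.tcp_to_tips)
for n in("scene","top"):
    c=cams.read_camera(n); save(c,n+"0.png")
    print(n,-c["R"].T@c["t"],c["R"][2],c["K"][0,0])
    for l in("tube","rest","station","peg_tip","plunger_top"):
        print(l,[(np.round(b["rect"]).tolist(),round(b["conf"],2)) for b in boxes_of(n,l)][:4])
E
```

```text
pics
[ 0.1337 -0.5587  0.2524] [[-0.9726 -0.0002  0.2327]
 [-0.2327  0.0019 -0.9726]
 [-0.0003 -1.     -0.0019]] 0.08511782361434632 0.022
scene [-0.1078 -1.1599  1.1316] [ 0.3858  0.6808 -0.6227] 565.4136579996821
tube [([434.0, 302.0, 42.0, 16.0], 0.94), ([320.0, 280.0, 35.0, 34.0], 0.71), ([334.0, 327.0, 44.0, 26.0], 0.7), ([398.0, 304.0, 24.0, 21.0], 0.15)]
rest [([317.0, 280.0, 33.0, 34.0], 0.62), ([309.0, 286.0, 50.0, 38.0], 0.57)]
station [([236.0, 183.0, 36.0, 54.0], 0.76), ([285.0, 175.0, 28.0, 27.0], 0.48)]
peg_tip [([238.0, 183.0, 35.0, 49.0], 0.76), ([297.0, 202.0, 12.0, 11.0], 0.37)]
plunger_top []
top [0.3679 0.0011 1.082 ] [ 0.1933 -0.0363 -0.9805] 439.5851365654609
tube [([386.0, 262.0, 22.0, 42.0], 0.76), ([431.0, 157.0, 37.0, 35.0], 0.74), ([423.0, 277.0, 42.0, 23.0], 0.7)]
rest [([379.0, 262.0, 21.0, 48.0], 0.55)]
station [([134.0, 262.0, 106.0, 54.0], 0.77)]
peg_tip [([135.0, 257.0, 100.0, 64.0], 0.84)]
plunger_top [([458.0, 207.0, 15.0, 9.0], 0.65), ([200.0, 284.0, 18.0, 18.0], 0.64)]
```

View pics/scene0.png

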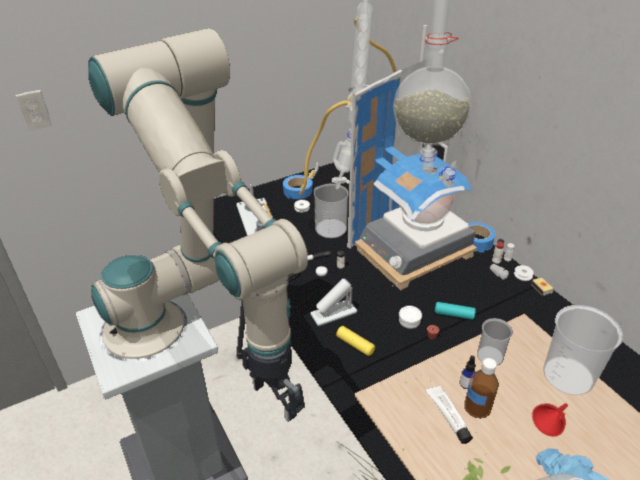

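View pics/top0.png

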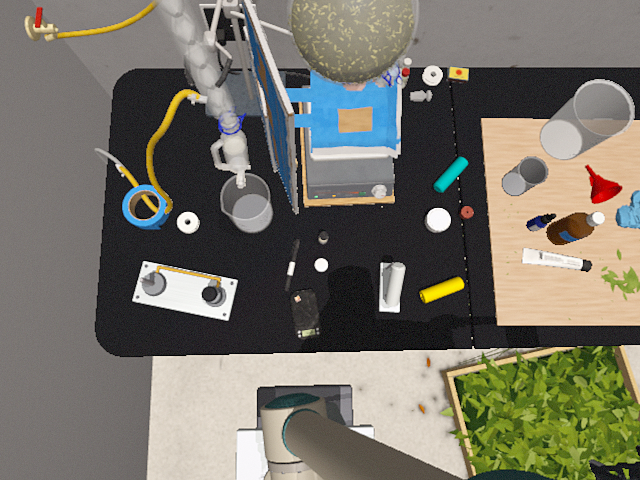

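The white tube on the rest shows at scene (335,297) / top (395,285). The look-alikes are yellow at scene (355,340) and teal at (455,310). Only the white one on the wire rest fits. The station is at top (185,290), with the peg at about (153,283) and the plunger at about (213,293). I'll confirm this in one enlarged composite crop.

Run:
```python
from h import *
a=cv2.imread("pics/top0.png");b=cv2.imread("pics/scene0.png")
A=cv2.resize(a[240:340,365:465],(400,400),interpolation=cv2.INTER_CUBIC)   # x4
C=cv2.resize(b[255:355,300:400],(400,400),interpolation=cv2.INTER_CUBIC)
B=cv2.resize(a[255:325,125:245],None,fx=2.8,fy=2.8,interpolation=cv2.INTER_CUBIC)
o=np.zeros((596,800,3),np.uint8); o[:400,:400]=A;o[:400,400:]=C;o[400:596,:336]=B
cv2.imwrite("pics/crop1.png",o)
```

```text
(no output)
```

View pics/crop1.png

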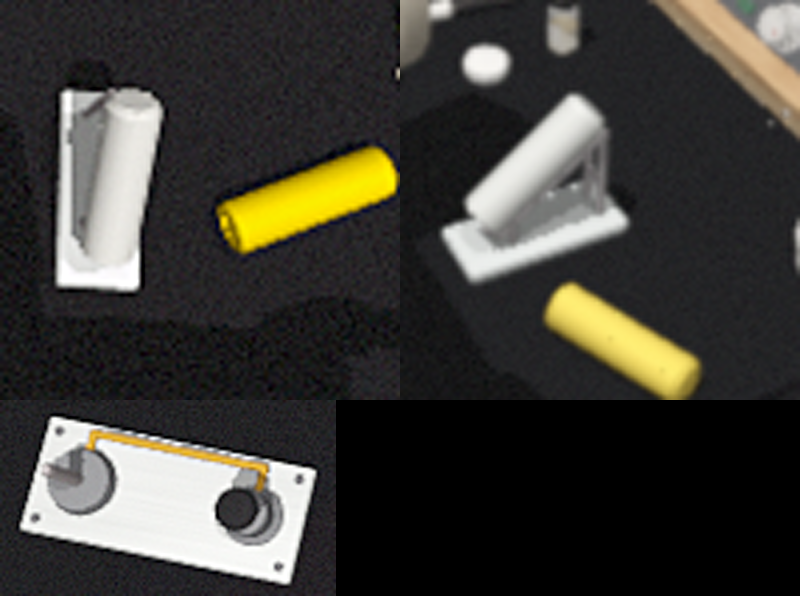

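```bash
cat > fit.py <<'E'
from h import *
from scipy.optimize import least_squares
np.set_printoptions(precision=4,suppress=True)
T=cams.read_camera("top"); S=cams.read_camera("scene")
tp=lambda u,v:(365+u/4-.4,240+v/4-.4); sp=lambda u,v:(300+(u-400)/4-.4,255+v/4-.4); st=lambda u,v:np.array((125+u/2.8-.3,255+(v-400)/2.8-.3))
te=[tp(*p) for p in[(108,120),(97,180),(87,240),(161,120),(150,190),(137,250),(133,90),(105,272)]]
se=[sp(*p) for p in[(560,104),(520,150),(480,192),(597,150),(560,185),(520,218),(605,118),(468,207),(490,232)]]
th=np.linspace(0,2*np.pi,40)
def tube(p):
    x,y,z,yaw=p; e=np.radians(40)
    a=np.array([np.cos(e)*np.cos(yaw),np.cos(e)*np.sin(yaw),np.sin(e)]); l=np.array([-np.sin(yaw),np.cos(yaw),0]); n=np.cross(a,l)
    ring=.016*(np.outer(np.cos(th),l)+np.outer(np.sin(th),n)); m=np.array([x,y,z])
    return m,a,np.r_[m+ring,m+.105*a+ring]
def hull(c,P): return cv2.convexHull(np.array([proj(c,q) for q in P],np.float32))
def res(p):
    P=tube(p)[2]
    return [cv2.pointPolygonTest(hull(c,P),tuple(map(float,q)),True) for c,E in((T,te),(S,se)) for q in E]
m0=onz(T,*tp(107,257),.03)
r=least_squares(res,[*m0,0],x_scale=[.01,.01,.01,.1],diff_step=1e-4)
print("tube mouth,yaw",r.x,"closed",tube(r.x)[0]+.105*tube(r.x)[1],"\nres",r.fun)
C=[(-.05,0,0)]
pts=[((.05,.1175,.014),(52,417)),((.05,-.1175,.014),(318,468)),((-.05,-.1175,.014),(290,583)),((-.05,.1175,.014),(20,528)),((0,.075,.03),(82,481)),((0,-.075,.092),(237,509))]
def rs(p):
    c,s=np.cos(p[2]),np.sin(p[2]); M=np.array([[c,-s,0],[s,c,0],[0,0,1]])
    return np.concatenate([proj(T,M@np.array(a)+[p[0],p[1],0])-st(*b) for a,b in pts])
q=least_squares(rs,[*onz(T,185,290,0)[:2],0]); print("station",q.x,"res",q.fun)
c,s=np.cos(q.x[2]),np.sin(q.x[2])
print("peg",q.x[:2]+.075*np.array([-s,c]),"plunger",q.x[:2]-.075*np.array([-s,c]))
for n,px,z in(("vial",(323,237),.05),("scale",(305,313),.019),("pen",(292,265),.01),("cap",(321,265),.01),("yellow",(441,290),.016),("beaker top",(247,190),.1)): print(n,onz(T,*px,z))
E
python3 fit.py
```

```text
tube mouth,yaw [ 0.4327 -0.2171  0.0328 -0.0021] closed [ 0.5131 -0.2173  0.1003] 
res [ 1.6419  0.4219 -0.5493 -0.59    0.0542  1.4929  1.1483 -1.9941 -0.3097
 -0.0493 -0.4578 -2.3681 -1.3748  0.5101 -1.6111 -0.179   1.1435]
station [ 0.4723  0.2802 -0.2152] res [ 0.2039 -0.4175 -0.01    0.2951  0.4258  0.2479  0.3031  0.555  -1.0575
 -0.4197  0.1384 -0.2672]
peg [0.4883 0.3534] plunger [0.4563 0.2069]
vial [ 0.5902 -0.0517  0.05  ]
scale [ 0.4117 -0.0058  0.019 ]
pen [0.5295 0.0243 0.01  ]
cap [ 0.5283 -0.0471  0.01  ]
yellow [ 0.4608 -0.3392  0.016 ]
beaker top [0.6937 0.1249 0.1   ]
```

```bash
cat >> fit.py <<'E'
print("----")
pl=[onz(T,*tp(u,v),.01) for u,v in((62,90),(57,288),(140,290))]; print("plate",pl)
g=lambda c:cv2.cvtColor(c["frame"],cv2.COLOR_RGB2GRAY).astype(float)
gt,gs=g(T),g(S)
def edge(row,a,b): # subpixel crossing from bright (a) to dark (b)
    x=np.linspace(a,b,60); y=np.interp(x,np.arange(640),row); return x[np.argmax(y<(y.max()+y.min())/2)]
E1=[(edge(gt[v],398,413),v) for v in range(268,300,4)]
E2=[(edge(gs[v],a,a-14),v) for v,a in((284,343),(288,339),(292,335),(296,332),(300,328))]
E3=[(u,edge(gt[:,u],270,255)) for u in(397,399)]
E4=[(edge(gs[v],345,358),v) for v in(284,286)]
print(E1,E2,E3,E4)
te=E1+E3; se=E2+E4
for w in(0,30):
    r=least_squares(lambda p:res(p)+[w*(p[3]-YAW)] if w else res(p),r.x,x_scale=[.01,.01,.01,.1],diff_step=1e-4) if not w else r
    print(r.x,"closed",tube(r.x)[0]+.105*tube(r.x)[1],r.fun)
ov=[]
for c,(l,t) in((T,(365,240)),(S,(300,255))):
    f=cv2.resize(c["frame"][t:t+100,l:l+100],(400,400),interpolation=cv2.INTER_CUBIC)
    cv2.polylines(f,[np.round((hull(c,tube(r.x)[2])-[l,t]+.4)*4).astype(int)],True,(255,0,0),1); ov.append(f)
cv2.imwrite("pics/ov.png",np.hstack(ov)[:,:,::-1])
E
python3 fit.py | sed -n '/----/,$p'
```

```text
----
plate [array([ 0.5332, -0.194 ,  0.01  ]), array([ 0.4119, -0.1849,  0.01  ]), array([ 0.4096, -0.2355,  0.01  ])]Traceback (most recent call last):
  File "fit.py", line 38, in <module>
    E3=[(u,edge(gt[:,u],270,255)) for u in(397,399)]
           ~~~~^^^^^^^^^^^^^^^^^
  File "fit.py", line 35, in edge
    x=np.linspace(a,b,60); y=np.interp(x,np.arange(640),row); return x[np.argmax(y<(y.max()+y.min())/2)]
                             ~~~~~~~~~^^^^^^^^^^^^^^^^^^^^^^
    return interp_func(x, xp, fp, left, right)
ValueError: fp and xp are not of the same length.
```

```bash
sed -i 's/np.arange(640)/np.arange(len(row))/; s/for w in(0,30):/for w in(0,):/' fit.py; python3 fit.py | sed -n '/----/,$p'
```

```text
----
plate [array([ 0.5332, -0.194 ,  0.01  ]), array([ 0.4119, -0.1849,  0.01  ]), array([ 0.4096, -0.2355,  0.01  ])]
[(np.float64(405.1186440677966), 268), (np.float64(404.6101694915254), 272), (np.float64(403.59322033898303), 276), (np.float64(402.8305084745763), 280), (np.float64(402.06779661016947), 284), (np.float64(401.5593220338983), 288), (np.float64(400.54237288135596), 292), (np.float64(399.52542372881356), 296)] [(np.float64(335.8813559322034), 284), (np.float64(331.8813559322034), 288), (np.float64(327.8813559322034), 292), (np.float64(323.93220338983053), 296), (np.float64(319.93220338983053), 300)] [(397, np.float64(261.864406779661)), (399, np.float64(262.1186440677966))] [(np.float64(349.8474576271186), 284), (np.float64(350.06779661016947), 286)]
[ 0.4312 -0.2116  0.036  -0.0848] closed [ 0.5113 -0.2184  0.1035] [ 0.1213 -0.1468  0.0841  0.0655  0.0469 -0.2213  0.0097  0.2406  0.443
  0.476   0.1076  0.0857  0.0639  0.0781  0.0563 -0.9164 -0.0494]
```

View pics/ov.png

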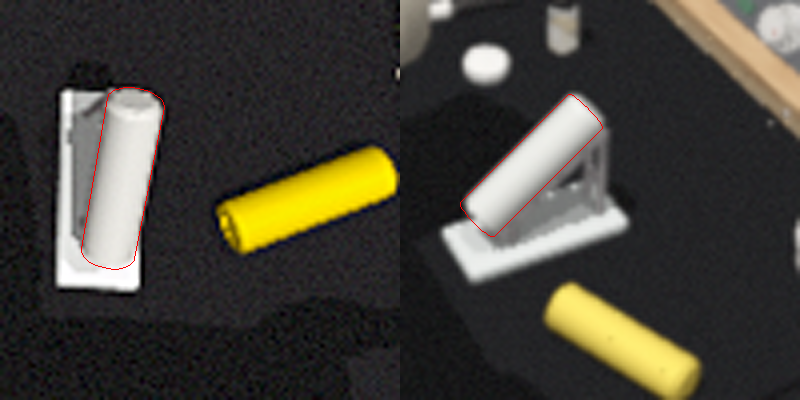

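The overlay fits the white tube in both views: top hull (386–406, 262–307), scene hull (315–350, 279–314). Its yaw is about -0.083, which agrees with the plate edge. Next I'll write the move-planning helper and start the approach.

```bash
cat > go.py <<'E'
# usage: go.py x y z azimuth_deg elev_deg  (GRASP point target; tool y direction azimuth/elevation) -> tool-frame shift & rotvec
import sys; from h import *
np.set_printoptions(precision=4,suppress=True)
def pose(az,el):
    az,el=np.radians([az,el]); f=np.array([np.cos(az),np.sin(az),0]); u=np.array([0,0,1.])
    y=f*np.cos(el)+u*np.sin(el); z=np.array([np.sin(az),-np.cos(az),0]); return np.c_[np.cross(y,z),y,z]
a=[float(v) for v in sys.argv[1:]]
s=observe(); R=tcpR(s).as_matrix(); M=pose(a[3],a[4]); tcp=np.array(a[:3])-.003*M[:,1]
print("now grasp",s["ee_pos"]+.003*R[:,1],"az/el",np.degrees(np.arctan2(R[0,2],-R[1,2])),np.degrees(np.arcsin(R[2,1])),"gap",s["finger_gap"],"F",s["wrist_force"],"t",s["clock"],"q",np.array(s["joint_positions"]))
print("delta",R.T@(tcp-s["ee_pos"]),"rot",np.degrees(Rn.from_matrix(R.T@M).as_rotvec()))
E
python3 go.py .4846 -.216 .2 -4.76 -90
```

```text
now grasp [ 0.1338 -0.5593  0.2503] az/el 13.45435530697767 -89.990770185147 gap 0.08509343505378504 F [-0.6094 -0.819   0.613 ] t 0.9 q [-1.457   0.2759  1.5049  0.      1.3607 -0.121 ]
delta [-0.4211  0.0503 -0.2522] rot [-0.0092 18.2144 -0.0007]
```

```bash
python3 -m handwheel '[{"delta_pos":[-0.05,0.006,-0.03],"rot":[0,3.6,0],"gripper":100},{"delta_pos":[-0.1,0.012,-0.06],"rot":[0,7.2,0],"gripper":100},{"delta_pos":[-0.15,0.018,-0.09],"rot":[0,10.8,0],"gripper":100},{"delta_pos":[-0.2,0.024,-0.12],"rot":[0,14.4,0],"gripper":100},{"delta_pos":[-0.25,0.03,-0.15],"rot":[0,18.2,0],"gripper":100}]' 30; python3 go.py .4846 -.216 .2 -4.76 -90
```

```text
clock: 1.52
ee_pos: [0.3432, -0.354, 0.2234]
tcp_rot: [0.03, -0.03, -0.706, 0.707]
wrist_force: [-0.3, -0.2, 0.1]
finger_gap: 0.0854
now grasp [ 0.3432 -0.354   0.2204] az/el -4.895269882223827 -89.9348332481817 gap 0.08537198378267148 F [-0.256  -0.1652  0.1492] t 1.525 q [-0.9421  0.172   1.7228  0.      1.2457  0.7142]
delta [-0.1291  0.0204 -0.1495] rot [-0.0483 -0.1353 -0.0438]
```

```bash
python3 -m handwheel '[{"delta_pos":[-0.043,0.007,-0.05],"rot":[0,0,0],"gripper":100},{"delta_pos":[-0.086,0.014,-0.1],"rot":[0,0,0],"gripper":100},{"delta_pos":[-0.129,0.02,-0.1495],"rot":[0,0,0],"gripper":100},{"delta_pos":[-0.129,0.05,-0.1495],"rot":[0,0,0],"gripper":100},{"delta_pos":[-0.129,0.07,-0.1495],"rot":[0,0,0],"gripper":100}]'; python3 go.py .4846 -.216 .081 -4.76 -90
python3 - <<'E'
from h import *
a=cams.read_camera("scene");b=cams.read_camera("top")
cv2.imwrite("pics/g1.png",np.hstack([cv2.resize(f[...,::-1],(400,400),interpolation=cv2.INTER_CUBIC) for f in(a["frame"][220:340,270:390],b["frame"][230:330,345:445])]))
E
```

```text
clock: 2.15
ee_pos: [0.4837, -0.2153, 0.1522]
tcp_rot: [-0.028, 0.028, 0.707, -0.706]
wrist_force: [-0.1, 0.2, 0.4]
finger_gap: 0.0856
now grasp [ 0.4837 -0.2153  0.1492] az/el -4.575025251987361 -89.96380577667185 gap 0.08555330034668891 F [-0.076   0.1511  0.4381] t 2.15 q [-0.5504  0.2867  1.7585  0.0001  1.0971  1.1003]
delta [-0.001   0.0682  0.0006] rot [0.0199 0.185  0.0302]
```

View pics/g1.png

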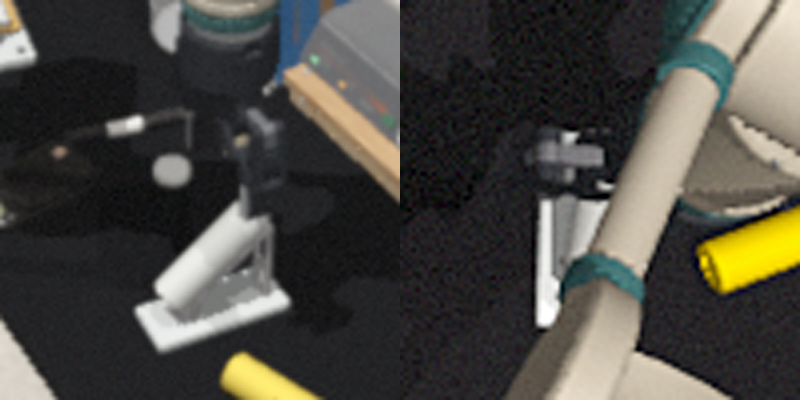

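The gripper (crop (255,180)) is over the upper part of the tube, with the fingers on either side and the tube undisturbed. I'll descend and close.

```bash
python3 -m handwheel '[{"delta_pos":[0,0.025,0],"rot":[0,0,0],"gripper":100},{"delta_pos":[-0.001,0.05,0],"rot":[0,0,0],"gripper":100},{"delta_pos":[-0.001,0.068,0],"rot":[0,0,0],"gripper":100},{"delta_pos":[-0.001,0.068,0],"rot":[0,0,0],"gripper":60},{"delta_pos":[-0.001,0.068,0],"rot":[0,0,0],"gripper":40}]' 30;  python3 -m handwheel '[{"delta_pos":[0,0,0],"rot":[0,0,0],"gripper":20},{"delta_pos":[0,0,0],"rot":[0,0,0],"gripper":20},{"delta_pos":[0,0,0],"rot":[0,0,0],"gripper":20},{"delta_pos":[0,0,0],"rot":[0,0,0],"gripper":20},{"delta_pos":[0,0,0],"rot":[0,0,0],"gripper":20}]' 40; python3 go.py .4846 -.216 .21 -4.76 -90
```

```text
clock: 2.88
ee_pos: [0.4846, -0.2177, 0.0865]
tcp_rot: [0.029, -0.03, -0.706, 0.707]
wrist_force: [-0.0, -0.8, 0.7]
finger_gap: 0.0511
clock: 3.5
ee_pos: [0.4844, -0.2143, 0.0868]
tcp_rot: [-0.029, 0.031, 0.708, -0.705]
wrist_force: [1.4, 8.4, 5.7]
finger_gap: 0.03
now grasp [ 0.4844 -0.2143  0.0838] az/el -4.862116003744036 -89.72010588385186 gap 0.029996621377660595 F [1.3943 8.4183 5.7388] t 3.5 q [-0.551   0.3584  1.8435  0.006   0.9406  1.1011]
delta [-0.0005 -0.1262  0.0011] rot [ 0.2683 -0.1023 -0.0799]
```

```bash
python3 -m handwheel '[{"delta_pos":[0,-0.02,0],"rot":[0,0,0],"gripper":20},{"delta_pos":[0,-0.05,0],"rot":[0,0,0],"gripper":20},{"delta_pos":[0,-0.09,0],"rot":[0,0,0],"gripper":20},{"delta_pos":[0,-0.13,0],"rot":[0,0,0],"gripper":20},{"delta_pos":[0,-0.17,0],"rot":[0,0,0],"gripper":20}]'; python3 go.py .4 .25 .25 36 -40
python3 - <<'E'
from h import *
a=cams.read_camera("scene");b=cams.read_camera("top")
cv2.imwrite("pics/g2.png",np.hstack([cv2.resize(f[...,::-1],(400,400),interpolation=cv2.INTER_CUBIC) for f in(a["frame"][200:340,260:400],b["frame"][210:330,335:455])]))
E
```

```text
clock: 4.12
ee_pos: [0.4839, -0.217, 0.2576]
tcp_rot: [0.029, -0.03, -0.706, 0.707]
wrist_force: [-0.5, -1.6, -0.1]
finger_gap: 0.0297
now grasp [ 0.4839 -0.217   0.2546] az/el -4.746328632477074 -89.90351457446997 gap 0.029669677799778495 F [-0.49   -1.6462 -0.1125] t 4.125 q [-0.5527  0.2052  1.5916 -0.0001  1.3431  1.101 ]
delta [ 0.124   0.0051 -0.4569] rot [-17.8285 -38.0482  47.7585]
```

View pics/g2.png

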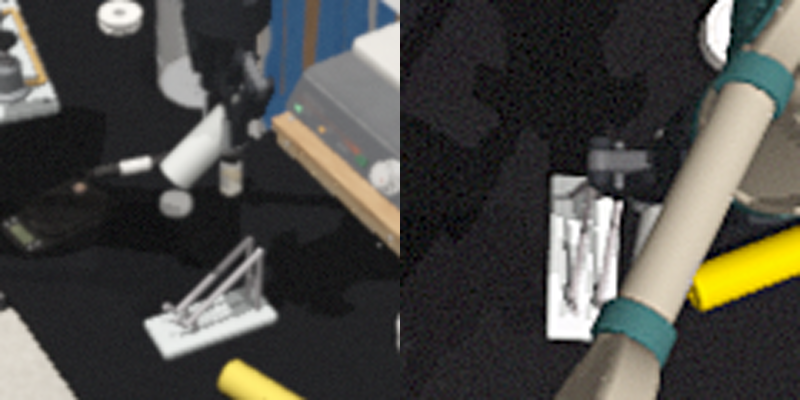

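The tube is held near its closed end, sloping as before, and the rest is empty and in place. Now I'll carry it over while tilting it upright.

```bash
python3 go.py .42 -.03 .28 5 -45
```

```text
now grasp [ 0.4863 -0.2184  0.2581] az/el -4.744508820797731 -89.33165577590489 gap 0.02973633999587973 F [ 0.6996 -0.7076 -0.9091] t 4.225 q [-0.5526  0.2023  1.5866 -0.0001  1.3411  1.101 ]
delta [ 0.0835 -0.0228 -0.1818] rot [-4.1603 -9.0906 44.3224]
```

```bash
python3 -m handwheel '[{"delta_pos":[0.0167,-0.0046,-0.0363],"rot":[-0.8,-1.8,8.9],"gripper":20},{"delta_pos":[0.0334,-0.0091,-0.0727],"rot":[-1.7,-3.6,17.7],"gripper":20},{"delta_pos":[0.05,-0.0137,-0.109],"rot":[-2.5,-5.5,26.6],"gripper":20},{"delta_pos":[0.0668,-0.0182,-0.1454],"rot":[-3.3,-7.3,35.5],"gripper":20},{"delta_pos":[0.0835,-0.0228,-0.1818],"rot":[-4.2,-9.1,44.3],"gripper":20}]'; python3 go.py .43 .2 .28 24 -40
```

```text
clock: 4.85
ee_pos: [0.4146, -0.0272, 0.2781]
tcp_rot: [0.297, 0.24, 0.667, -0.639]
wrist_force: [0.3, 1.1, -0.5]
finger_gap: 0.03
now grasp [ 0.4167 -0.027   0.276 ] az/el 5.093586991845084 -45.27643200545699 gap 0.029989444005769795 F [ 0.3001  1.1474 -0.4572] t 4.85 q [-0.6706 -0.3246  2.275   0.8017  0.7456  0.3308]
delta [-0.0255  0.0217 -0.2242] rot [-13.6927 -13.0504   5.1752]
```

```bash
python3 -m handwheel '[{"delta_pos":[-0.005,0.0043,-0.045],"rot":[-2.7,-2.6,1],"gripper":20},{"delta_pos":[-0.01,0.0087,-0.09],"rot":[-5.5,-5.2,2.1],"gripper":20},{"delta_pos":[-0.015,0.013,-0.1345],"rot":[-8.2,-7.8,3.1],"gripper":20},{"delta_pos":[-0.02,0.0174,-0.1794],"rot":[-11,-10.4,4.1],"gripper":20},{"delta_pos":[-0.0255,0.0217,-0.2242],"rot":[-13.7,-13.1,5.2],"gripper":20}]'; python3 go.py .4883 .3534 .24 36 -40
```

```text
clock: 5.48
ee_pos: [0.4286, 0.1989, 0.2822]
tcp_rot: [0.425, 0.158, 0.69, -0.564]
wrist_force: [-0.6, -0.9, -0.5]
finger_gap: 0.0297
now grasp [0.4306 0.1998 0.2803] az/el 24.115321003051548 -40.14565052615721 gap 0.029721080673516767 F [-0.6045 -0.8592 -0.5323] t 5.475 q [ 0.1137 -0.2377  2.282   0.7658  0.342   0.6345]
delta [-0.0434  0.1143 -0.1161] rot [-9.0194 -7.7401  0.1331]
```

```bash
python3 go.py .4883 .3534 .24 24 -40
```

```text
now grasp [0.4306 0.1998 0.2803] az/el 24.115321003051548 -40.14565052615721 gap 0.029721080673516767 F [-0.6045 -0.8592 -0.5323] t 5.475 q [ 0.1137 -0.2377  2.282   0.7658  0.342   0.6345]
delta [-0.0434  0.1143 -0.1165] rot [ 0.1636 -0.0153  0.1459]
```

```bash
python3 -m handwheel '[{"delta_pos":[-0.01,0.028,-0.029],"rot":[0,0,0],"gripper":20},{"delta_pos":[-0.022,0.057,-0.058],"rot":[0,0,0],"gripper":20},{"delta_pos":[-0.033,0.086,-0.088],"rot":[0,0,0],"gripper":20},{"delta_pos":[-0.0434,0.1143,-0.1165],"rot":[0.2,0,0.1],"gripper":20},{"delta_pos":[-0.0434,0.1143,-0.1165],"rot":[0.2,0,0.1],"gripper":20}]'; python3 go.py .4883 .3534 .24 24 -40;python3 - <<'E'
from h import *
a=cams.read_camera("scene");b=cams.read_camera("top")
cv2.imwrite("pics/g3.png",np.hstack([cv2.resize(f[...,::-1],(400,400),interpolation=cv2.INTER_CUBIC) for f in(a["frame"][120:280,170:330],b["frame"][200:340,110:250])]))
np.savez("g3.npz",a=a["frame"],b=b["frame"])
E
```

```text
clock: 6.1
ee_pos: [0.4691, 0.2877, 0.2498]
tcp_rot: [0.414, 0.156, 0.685, -0.578]
wrist_force: [-0.1, -0.8, 0.2]
finger_gap: 0.03
now grasp [0.4712 0.2886 0.2478] az/el 22.775103270451094 -41.51346366560232 gap 0.0299825232000175 F [-0.0972 -0.8316  0.1976] t 6.1 q [ 0.4567 -0.0314  2.2079 -0.4139  0.131   2.0115]
delta [-0.0217  0.0353 -0.0531] rot [-1.3944 -0.2584  1.525 ]
```

View pics/g3.png

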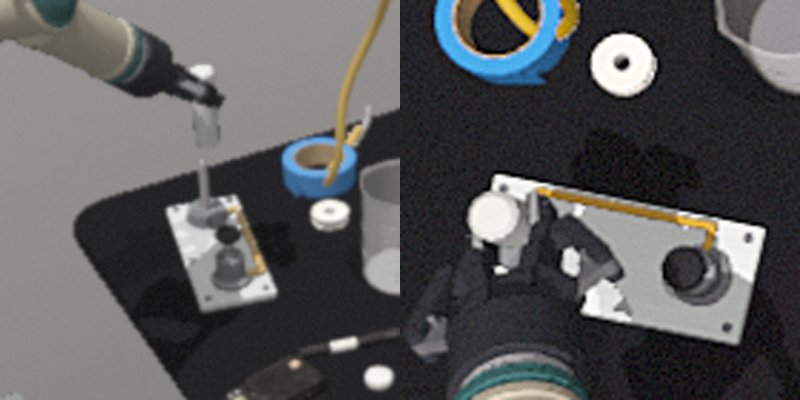

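The tube hangs upright, nearly over the peg (scene crop (205,110)), and the station is untouched. But joint 5 is at its lower limit, so I'll fit the kinematics to the logged poses and choose an azimuth that stays within the joint ranges.

```bash
cat > kin.py <<'E'
from h import *
from scipy.optimize import least_squares
np.set_printoptions(precision=3,suppress=True)
Q=np.array([[-1.457,.2759,1.5049,0,1.3607,-.121],[-.9421,.172,1.7228,0,1.2457,.7142],[-.5504,.2867,1.7585,0,1.0971,1.1003],[-.6706,-.3246,2.275,.8017,.7456,.3308],[.1137,-.2377,2.282,.7658,.342,.6345],[.4567,-.0314,2.2079,-.4139,.131,2.0115]])
P=np.array([[.1337,-.5587,.2524],[.3432,-.354,.2234],[.4837,-.2153,.1522],[.4146,-.0272,.2781],[.4286,.1989,.2822],[.4691,.2877,.2498]])
def fk(q,k,sg=(1,1)):
    a1,d,h,l2,e,l4,L,d2=k; R=Rn.from_euler
    r1=R('z',q[0]); r2=r1*R('y',q[1]); r3=r2*R('y',q[2]); r4=r3*R('z',sg[0]*q[3]); r5=r4*R('y',q[4])
    W=r1.apply([a1,d,h])+r2.apply([0,0,l2])+r3.apply([e,0,l4])
    return W+r5.apply([0,d2,L]), r5.apply([0,0,1]), W
def fit(sg): return least_squares(lambda k:np.ravel([fk(q,k,sg)[0]-p for q,p in zip(Q,P)]),[0,.07,.3,.35,0,.35,.2,0])
F=min((fit((s,1)) ,s) for s in(1,)) if 0 else None
best=min([(fit((s,1)),s) for s in(1,-1)],key=lambda t:t[0].cost); k,s4=best[0].x,best[1]
lo=np.array([-2.89,-.75,.22,-1.18,.11]);hi=np.array([2.89,2.08,2.7,4.32,2.71])
def ik(g,az,el,q0):
    az,el=np.radians([az,el]); y=np.array([np.cos(az)*np.cos(el),np.sin(az)*np.cos(el),np.sin(el)]); t=np.array(g)-.003*y
    def f(q): p,d,_=fk(q,k,(s4,1)); return np.r_[p-t,.3*(d-y)]
    r=least_squares(f,np.clip(q0,lo+.001,hi-.001),bounds=(lo,hi)); return r.x,np.abs(r.fun).max()
if __name__=="__main__":
    print("k",k,s4,"err",np.abs(best[0].fun).max())
    for q in Q[3:]: print(fk(q,k,(s4,1))[1])
    for az in(24,30,36,42,48,54,60):
        for z in(.24,.10):
            for q0 in([.2,0,2.3,1.2,.4],[.2,.2,2.2,2.8,.4]):
                q,e=ik([.4883,.3534,z],az,-40,q0)
                if e<2e-3: print(az,z,q,"wrist z",fk(q,k,(s4,1))[2],e)
E
python3 kin.py
```

```text
k [0.002 0.069 0.135 0.629 0.06  0.418 0.342 0.   ] 1 err 0.0003668762708259887
[ 0.701  0.066 -0.71 ]
[ 0.697  0.314 -0.645]
[ 0.694  0.282 -0.663]
24 0.24 [ 0.583  0.067  2.154 -1.164  0.137] wrist z [0.247 0.246 0.462] 3.6295461081081726e-10
24 0.1 [0.584 0.35  2.354 3.439 0.446] wrist z [0.247 0.246 0.322] 5.634936961484982e-13
24 0.1 [0.584 0.35  2.354 3.439 0.446] wrist z [0.247 0.246 0.322] 5.376810108259633e-13
30 0.1 [0.503 0.344 2.37  3.104 0.446] wrist z [0.259 0.221 0.322] 5.162537064506978e-15
30 0.1 [0.503 0.344 2.37  3.104 0.446] wrist z [0.259 0.221 0.322] 4.0295544678770057e-13
36 0.24 [0.419 0.052 2.172 1.241 0.169] wrist z [0.274 0.198 0.462] 5.208462018346793e-08
36 0.24 [0.419 0.052 2.172 1.241 0.169] wrist z [0.274 0.198 0.462] 2.143119015585171e-12
36 0.1 [0.42  0.343 2.376 2.78  0.465] wrist z [0.274 0.198 0.322] 3.8088814879877475e-09
36 0.1 [0.42  0.343 2.376 2.78  0.465] wrist z [0.274 0.198 0.322] 1.7819079545233762e-14
42 0.24 [0.339 0.056 2.168 1.303 0.31 ] wrist z [0.292 0.176 0.462] 2.2347130146371795e-09
42 0.24 [0.339 0.056 2.168 1.303 0.31 ] wrist z
[... 598 characters left out ...]
87 2.133 1.252 0.574] wrist z [0.333 0.139 0.462] 3.944494730845349e-12
54 0.24 [0.204 0.087 2.133 1.252 0.574] wrist z [0.333 0.139 0.462] 2.9594693362611224e-10
54 0.1 [0.204 0.36  2.327 1.986 0.599] wrist z [0.333 0.14  0.322] 1.290904716455543e-10
54 0.1 [0.204 0.36  2.327 1.986 0.599] wrist z [0.333 0.14  0.322] 2.4737950576891876e-10
60 0.24 [0.151 0.111 2.104 1.208 0.694] wrist z [0.356 0.124 0.462] 2.3889039080238207e-10
60 0.24 [0.151 0.111 2.104 1.208 0.694] wrist z [0.356 0.124 0.462] 9.35050398220838e-10
60 0.1 [0.152 0.374 2.292 1.787 0.659] wrist z [0.356 0.124 0.322] 4.772598982683007e-11
60 0.1 [0.152 0.374 2.292 1.787 0.659] wrist z [0.356 0.124 0.322] 1.0016199736284647e-08
```

```bash
python3 go.py .47 .30 .25 48 -40
```

```text
now grasp [0.4716 0.2892 0.2479] az/el 22.949740325626102 -41.49832410732805 gap 0.029935879540606933 F [-0.2168  0.3422 -0.6078] t 6.2 q [ 0.4568 -0.0305  2.2069 -0.4077  0.1304  2.002 ]
delta [-0.0036  0.0007 -0.0095] rot [-19.503  -15.7423   1.6584]
```

```bash
python3 -m handwheel '[{"delta_pos":[-0.0009,0,-0.002],"rot":[-4.9,-3.9,0.4],"gripper":20},{"delta_pos":[-0.0018,0,-0.005],"rot":[-9.8,-7.9,0.8],"gripper":20},{"delta_pos":[-0.0027,0,-0.007],"rot":[-14.6,-11.8,1.2],"gripper":20},{"delta_pos":[-0.0036,0,-0.0095],"rot":[-19.5,-15.7,1.6],"gripper":20},{"delta_pos":[-0.0036,0,-0.0095],"rot":[-19.5,-15.7,1.6],"gripper":20}]'; python3 go.py .4868 .3517 .23 48 -40
```

```text
clock: 6.82
ee_pos: [0.459, 0.2837, 0.2356]
tcp_rot: [0.45, 0.058, 0.702, -0.549]
wrist_force: [1.2, -0.2, -0.7]
finger_gap: 0.0303
now grasp [0.4607 0.2849 0.2334] az/el 34.60404971843898 -45.939332289398735 gap 0.03030388055916811 F [ 1.2185 -0.2355 -0.7306] t 6.825 q [ 0.2872 -0.036   2.1966  0.7479  0.3175  0.6129]
delta [-0.0403  0.0437 -0.0396] rot [-10.0529  -8.8703   5.9559]
```

```bash
python3 -m handwheel '[{"delta_pos":[-0.01,0.011,-0.01],"rot":[-2.5,-2.2,1.5],"gripper":20},{"delta_pos":[-0.02,0.022,-0.02],"rot":[-5,-4.4,3],"gripper":20},{"delta_pos":[-0.03,0.033,-0.03],"rot":[-7.5,-6.6,4.5],"gripper":20},{"delta_pos":[-0.0403,0.0437,-0.0396],"rot":[-10,-8.9,6],"gripper":20},{"delta_pos":[-0.0403,0.0437,-0.0396],"rot":[-10,-8.9,6],"gripper":20}]'; python3 go.py .4868 .3517 .23 48 -40
```

```text
clock: 7.45
ee_pos: [0.4871, 0.3491, 0.2316]
tcp_rot: [0.533, 0.014, 0.707, -0.466]
wrist_force: [-1.3, -0.8, -1.2]
finger_gap: 0.03
now grasp [0.4887 0.3508 0.2296] az/el 47.662915854189286 -40.00358629458339 gap 0.030000773352893393 F [-1.3377 -0.8386 -1.2197] t 7.45 q [ 0.263   0.0819  2.1721  1.3536  0.4355 -0.152 ]
delta [ 0.0001 -0.0007 -0.002 ] rot [-0.3046 -0.1615  0.0038]
```

Now check uprightness and alignment against a model overlay before lowering.

```bash
cat > ov.py <<'E'
import sys; from h import *
# predicted tube outline (upright, mouth at zm) + peg tip/seat, for both cameras
x,y,zm=map(float,sys.argv[1:4]); th=np.linspace(0,2*np.pi,40); o=[]
for n,(l,t,w) in(("scene",(180,120,130)),("top",(105,220,130))):
    c=cams.read_camera(n); f=cv2.resize(c["frame"][t:t+w,l:l+w],(400,400),interpolation=cv2.INTER_CUBIC); k=400/w
    m=lambda X:np.round((proj(c,X)-[l,t]+.5)*k).astype(int)
    H=cv2.convexHull(np.array([m([x+.016*np.cos(a),y+.016*np.sin(a),z]) for a in th for z in(zm,zm+.105)]))
    cv2.polylines(f,[H],True,(255,0,0),1)
    for X in([.4883,.3534,.105],[.4563,.2069,.092]): cv2.circle(f,tuple(map(int,m(X))),3,(0,255,0),1)
    cv2.polylines(f,[np.array([m([.4883+.026*np.cos(a),.3534+.026*np.sin(a),.03]) for a in th])],True,(0,255,0),1); o.append(f)
cv2.imwrite("pics/"+sys.argv[4],np.hstack(o)[:,:,::-1])
E
python3 ov.py .4902 .3525 .158 o1.png
```

View pics/o1.png

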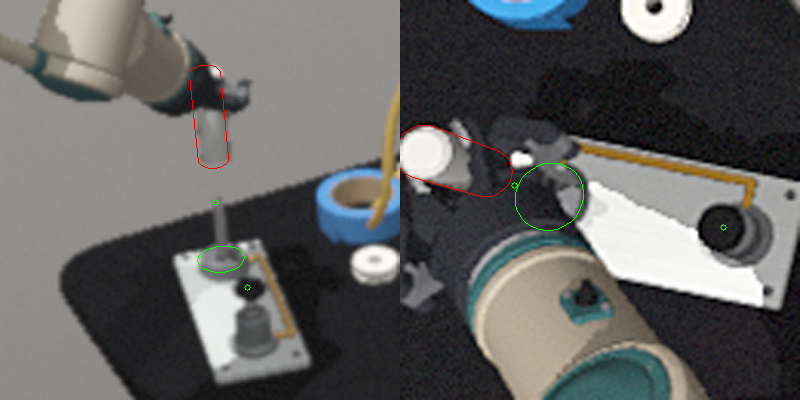

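Run:
```python
from h import *
c=cams.read_camera("scene"); g=cv2.cvtColor(c["frame"],cv2.COLOR_RGB2GRAY)
for v in range(181,202,2): print(v,g[v,243:262])
for z in(.105,.09,.07,.05): print(z,proj(c,[.4883,.3534,z]).round(2), proj(c,[.4923,.3534,z]).round(2),proj(c,[.4883,.3494,z]).round(2))
save(c,"o2.png",(215,150,100,75),8)
```

```text
181 [144 143 142 143 140 143 143 143 143 144 142 143 141 145 143 141 143 143
 144]
183 [143 142 144 144 143 142 142 142 139 142 142 142 143 142 142 141 139 138
 135]
185 [143 143 143 143 143 140 121 128 122 132 137 139 136 109  93  89  64  44
  41]
187 [142 143 141 141 139 136 112 118 113  90  56  45  46  37  35  35  37  36
  32]
189 [ 90  91  87  64  45  48  76 103 107  88  56  37  39  34  35  32  38  34
  33]
191 [ 37  38  36  36  36  36  64  92 103  95  66  39  35  33  32  39  35  36
  37]
193 [ 39  37  39  36  34  35  54  90 103  97  70  42  37  34  35  33  35  33
  37]
195 [ 34  37  33  37  37  35  46  89 102  98  73  46  31  35  34  36  38  34
  34]
197 [ 37  35  38  32  37  38  45  88 101  98  79  49  34  37  36  35  38  44
  47]
199 [ 34  35  37  38  42  63  79  96 101 101 100 120  94  86 146 200 209 169
 129]
201 [ 93 122 115 116 124 133 133 120 105 100  96  85  80  88  99 134 176 162
 145]
0.105 [249.39 185.08] [250.47 184.75] [249.88 185.64]
0.09 [249.76 188.85] [250.84 188.52] [250.25 189.41]
0.07 [250.25 193.81] [251.32 193.48] [250.74 194.37]
0.05 [250.73 198.71] [251.8  198.37] [251.22 199.27]
```

View pics/o2.png

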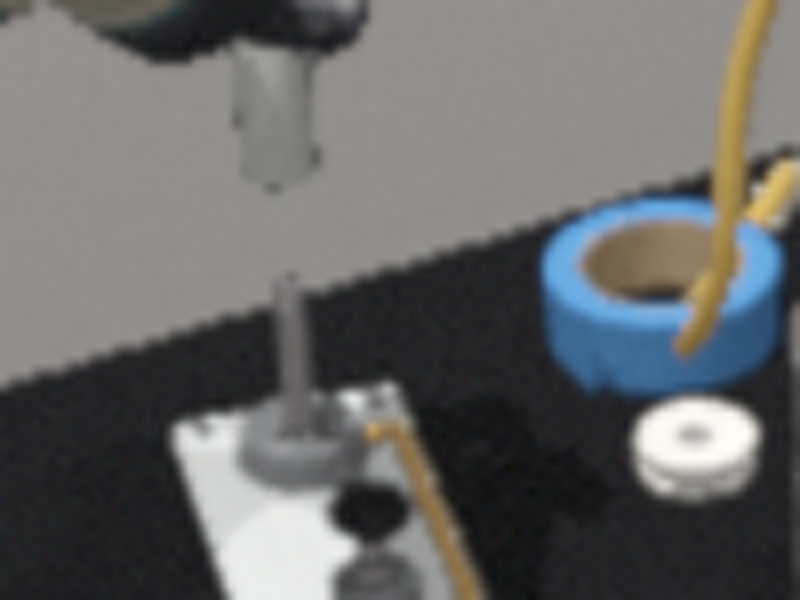

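The peg centre is at scene column 250.9 and the tube mouth at 249.6. Extending the peg's line upward, the two agree to about 2 mm, well inside the 7 mm clearance, and the tilt matches. I'll lower it straight down.

```bash
python3 go.py .4883 .351 .109 48 -40
```

```text
now grasp [0.4876 0.3509 0.2298] az/el 47.732219843661966 -40.03835637465807 gap 0.029936089955529523 F [ 0.2178  0.8931 -1.5065] t 7.6 q [ 0.2638  0.0802  2.1729  1.3504  0.4353 -0.1497]
delta [0.0921 0.0781 0.0002] rot [-0.285  -0.0771  0.0388]
```

```bash
python3 -m handwheel '[{"delta_pos":[0.018,0.015,0],"rot":[0,0,0],"gripper":20},{"delta_pos":[0.036,0.03,0],"rot":[0,0,0],"gripper":20},{"delta_pos":[0.054,0.045,0],"rot":[0,0,0],"gripper":20},{"delta_pos":[0.073,0.062,0],"rot":[0,0,0],"gripper":20},{"delta_pos":[0.092,0.078,0],"rot":[0,0,0],"gripper":20}]'; python3 go.py .4883 .351 .104 48 -40
```

```text
clock: 8.22
ee_pos: [0.4868, 0.3496, 0.1108]
tcp_rot: [0.533, 0.014, 0.706, -0.466]
wrist_force: [0.2, 0.5, -1.7]
finger_gap: 0.0299
now grasp [0.4884 0.3513 0.1089] az/el 47.745746886493414 -40.032017708749386 gap 0.02991742240007895 F [ 0.2088  0.4523 -1.6757] t 8.225 q [ 0.2647  0.3257  2.3419  2.1719  0.5211 -1.061 ]
delta [0.0039 0.003  0.0001] rot [-0.3119 -0.0239  0.0327]
```

```bash
python3 -m handwheel '[{"delta_pos":[0.0015,0.0013,0],"rot":[0,0,0],"gripper":20},{"delta_pos":[0.003,0.0026,0],"rot":[0,0,0],"gripper":20},{"delta_pos":[0.003,0.0026,0],"rot":[0,0,0],"gripper":20}]'|grep -E 'ee_pos|force'
python3 -m handwheel '[{"delta_pos":[0.001,0.0008,0],"rot":[0,0,0],"gripper":20},{"delta_pos":[0.001,0.0008,0],"rot":[0,0,0],"gripper":20}]'|grep -E 'ee_pos|force'
python3 -m handwheel '[{"delta_pos":[0.001,0.0008,0],"rot":[0,0,0],"gripper":20},{"delta_pos":[0.001,0.0008,0],"rot":[0,0,0],"gripper":20}]'|grep -E 'ee_pos|force'
```

```text
ee_pos: [0.4874, 0.3502, 0.1082]
wrist_force: [-0.4, 0.4, -0.6]
ee_pos: [0.487, 0.35, 0.1062]
wrist_force: [1.0, -0.1, -0.6]
ee_pos: [0.4868, 0.3499, 0.1043]
wrist_force: [-0.4, -0.2, -0.6]
```

```bash
for i in 1; do python3 -m handwheel '[{"delta_pos":[0.001,0.0008,0],"rot":[0,0,0],"gripper":20},{"delta_pos":[0.001,0.0008,0],"rot":[0,0,0],"gripper":20}]'|grep -E 'ee_pos|force'; done
python3 -m handwheel '[{"delta_pos":[0.0008,0.0006,0],"rot":[0,0,0],"gripper":20},{"delta_pos":[0.0008,0.0006,0],"rot":[0,0,0],"gripper":20}]'|grep -E 'ee_pos|force'
```

```text
ee_pos: [0.4868, 0.3499, 0.1029]
wrist_force: [-0.5, 0.6, -0.6]
ee_pos: [0.487, 0.35, 0.1022]
wrist_force: [-0.3, -0.3, -0.0]
```

```bash
python3 -m handwheel '[{"delta_pos":[0.0008,0.0006,0],"rot":[0,0,0],"gripper":20},{"delta_pos":[0.0008,0.0006,0],"rot":[0,0,0],"gripper":20}]'|grep -E 'ee_pos|force'
python3 -m handwheel '[{"delta_pos":[0.0008,0.0006,0],"rot":[0,0,0],"gripper":20},{"delta_pos":[0.0008,0.0006,0],"rot":[0,0,0],"gripper":20}]'|grep -E 'ee_pos|force|torq'
```

```text
ee_pos: [0.4873, 0.3503, 0.1021]
wrist_force: [-0.1, -1.4, 4.7]
ee_pos: [0.4877, 0.3507, 0.1021]
wrist_force: [-1.0, -1.9, 8.2]
```

```bash
python3 -m handwheel '[{"delta_pos":[-0.0008,-0.0006,0],"rot":[0,0,0],"gripper":20},{"delta_pos":[-0.0008,-0.0006,0],"rot":[0,0,0],"gripper":45},{"delta_pos":[-0.0008,-0.0006,0],"rot":[0,0,0],"gripper":60},{"delta_pos":[-0.0008,-0.0006,0],"rot":[0,0,0],"gripper":85},{"delta_pos":[-0.0008,-0.0006,0],"rot":[0,0,0],"gripper":85}]'
python3 -m handwheel '[{"delta_pos":[0,0,0],"rot":[0,0,0],"gripper":85},{"delta_pos":[0,-0.02,0],"rot":[0,0,0],"gripper":85},{"delta_pos":[0,-0.05,0],"rot":[0,0,0],"gripper":85},{"delta_pos":[0,-0.09,0],"rot":[0,0,0],"gripper":85},{"delta_pos":[0,-0.13,0],"rot":[0,0,0],"gripper":85}]'; python3 go.py .4563 .2069 .2 10 -90;  python3 ov.py .4893 .353 .03 o3.png
```

```text
clock: 10.72
ee_pos: [0.4867, 0.3497, 0.1008]
tcp_rot: [0.533, 0.013, 0.707, -0.466]
wrist_force: [0.2, -1.4, 0.7]
finger_gap: 0.0722
clock: 11.35
ee_pos: [0.4189, 0.2758, 0.1851]
tcp_rot: [0.533, 0.013, 0.707, -0.465]
wrist_force: [0.9, -0.0, 0.9]
finger_gap: 0.0728
now grasp [0.4204 0.2775 0.1832] az/el 47.81497429547012 -40.098558388081855 gap 0.07278369834296727 F [ 0.8597 -0.0412  0.8982] t 11.35 q [ 0.0507  0.0328  2.4063  1.5664  0.57   -0.5661]
delta [ 0.0031 -0.0313  0.074 ] rot [ 16.4026  35.3838 -48.0488]
```

View pics/o3.png

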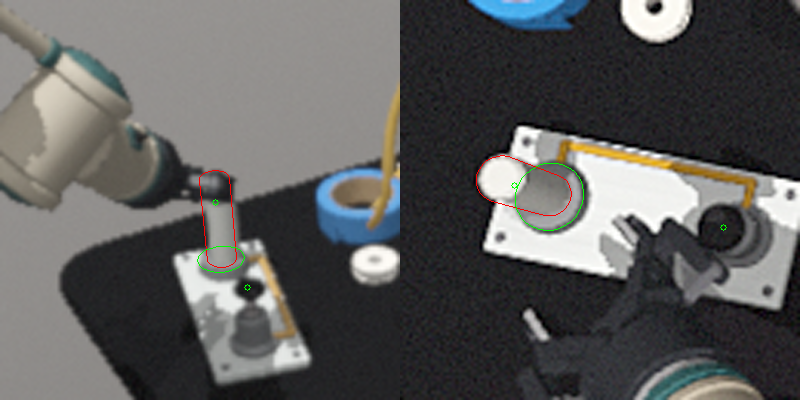

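The tube stands upright with its mouth on the seat (scene crop (220,260), top crop (547,195)) and it is released. The plunger is untouched. Now I'll rise, turn the tool down and shut the gripper.

```bash
python3 go.py .43 .23 .27 20 -88
```

```text
now grasp [0.4202 0.2768 0.1848] az/el 47.77252161413841 -39.92272888999664 gap 0.07238556238879071 F [0.2765 0.3716 0.6925] t 11.45 q [ 0.0494  0.0284  2.4077  1.569   0.5695 -0.5706]
delta [-0.0494 -0.0751  0.0391] rot [ 12.2607  25.8334 -47.1866]
```

```bash
python3 -m handwheel '[{"delta_pos":[-0.02,-0.035,0.01],"rot":[0,0,0],"gripper":60},{"delta_pos":[-0.0494,-0.0751,0.0391],"rot":[2.2,4.7,-8.6],"gripper":40},{"delta_pos":[-0.0494,-0.0751,0.0391],"rot":[4.4,9.4,-17.2],"gripper":20},{"delta_pos":[-0.0494,-0.0751,0.0391],"rot":[6.7,14.1,-25.7],"gripper":0},{"delta_pos":[-0.0494,-0.0751,0.0391],"rot":[8.9,18.8,-34.3],"gripper":0}]'; python3 go.py .457 .2065 .16 20 -90
```

```text
clock: 12.08
ee_pos: [0.4281, 0.2368, 0.2673]
tcp_rot: [0.387, -0.051, 0.734, -0.556]
wrist_force: [0.0, 0.7, -0.1]
finger_gap: -0.0001
now grasp [0.4291 0.2379 0.2648] az/el 38.83826685665411 -58.86067101862499 gap -6.829773945742289e-05 F [ 0.0417  0.6864 -0.0577] t 12.075 q [ 0.1235 -0.0892  2.0164  0.4611  0.8337  0.7918]
delta [0.0485 0.0882 0.0501] rot [  9.5968  17.1082 -29.7492]
```

```bash
python3 -m handwheel '[{"delta_pos":[0,0,0.01],"rot":[2.4,4.3,-7.4],"gripper":0},{"delta_pos":[0.0,0.0,0.02],"rot":[4.8,8.5,-14.9],"gripper":0},{"delta_pos":[0.02,0.03,0.03],"rot":[7.2,12.8,-22.3],"gripper":0},{"delta_pos":[0.035,0.065,0.05],"rot":[9.6,17.1,-29.7],"gripper":0},{"delta_pos":[0.0485,0.0882,0.0501],"rot":[9.6,17.1,-29.7],"gripper":0}]'; python3 go.py .457 .2065 .122 20 -90
```

```text
clock: 12.7
ee_pos: [0.4595, 0.2084, 0.1598]
tcp_rot: [0.124, -0.124, 0.697, -0.696]
wrist_force: [0.2, 0.9, -0.4]
finger_gap: -0.0001
now grasp [0.4595 0.2084 0.1568] az/el 20.202549633673048 -89.90094481166005 gap -5.516737309712096e-05 F [ 0.248   0.8707 -0.4158] t 12.7 q [0.2867 0.2438 1.7998 0.0017 1.0972 1.5041]
delta [0.003  0.0348 0.0009] rot [ 0.0849  0.2025 -0.051 ]
```

```bash
python3 -m handwheel '[{"delta_pos":[0.001,0.02,0],"rot":[0,0,0],"gripper":0},{"delta_pos":[0.002,0.04,0],"rot":[0,0,0],"gripper":0},{"delta_pos":[0.002,0.04,0],"rot":[0,0,0],"gripper":0}]'|grep -E 'ee_pos|force'
python3 -m handwheel '[{"delta_pos":[0,0.003,0],"rot":[0,0,0],"gripper":0},{"delta_pos":[0,0.003,0],"rot":[0,0,0],"gripper":0}]'|grep -E 'ee_pos|force'
python3 -m handwheel '[{"delta_pos":[0,0.003,0],"rot":[0,0,0],"gripper":0},{"delta_pos":[0,0.003,0],"rot":[0,0,0],"gripper":0}]'|grep -E 'ee_pos|force'
python3 -m handwheel '[{"delta_pos":[0,0.002,0],"rot":[0,0,0],"gripper":0},{"delta_pos":[0,0.002,0],"rot":[0,0,0],"gripper":0}]'|grep -E 'ee_pos|force'
```

```text
ee_pos: [0.4542, 0.2064, 0.1207]
wrist_force: [-0.1, 0.2, 1.2]
ee_pos: [0.4562, 0.2064, 0.1205]
wrist_force: [0.3, 0.2, 0.4]
ee_pos: [0.4558, 0.206, 0.1171]
wrist_force: [-0.2, -0.1, 0.3]
ee_pos: [0.4558, 0.2059, 0.1149]
wrist_force: [-0.1, -0.6, -0.1]
```

```bash
python3 -m handwheel '[{"delta_pos":[0,0.0025,0],"rot":[0,0,0],"gripper":0},{"delta_pos":[0,0.0025,0],"rot":[0,0,0],"gripper":0},{"delta_pos":[0,0.0025,0],"rot":[0,0,0],"gripper":0}]'|grep -E 'ee_pos|force'
python3 -m handwheel '[{"delta_pos":[0,0.002,0],"rot":[0,0,0],"gripper":0},{"delta_pos":[0,0.002,0],"rot":[0,0,0],"gripper":0},{"delta_pos":[0,0.002,0],"rot":[0,0,0],"gripper":0}]'|grep -E 'ee_pos|force'
```

```text
ee_pos: [0.456, 0.2061, 0.1127]
wrist_force: [0.5, -0.2, 3.0]
ee_pos: [0.456, 0.2061, 0.1106]
wrist_force: [0.3, -1.1, 3.6]
```

```bash
python3 -m handwheel '[{"delta_pos":[0,0.0015,0],"rot":[0,0,0],"gripper":0},{"delta_pos":[0,0.003,0],"rot":[0,0,0],"gripper":0},{"delta_pos":[0,0.0045,0],"rot":[0,0,0],"gripper":0},{"delta_pos":[0,0.0055,0],"rot":[0,0,0],"gripper":0},{"delta_pos":[0,0.0055,0],"rot":[0,0,0],"gripper":0}]'|grep -E 'ee_pos|force'
python3 - <<'E'
from h import *
for i in range(6):
    cams.read_camera("scene") ; s=observe(); print(s["ee_pos"],s["wrist_force"])
E
```

```text
ee_pos: [0.456, 0.2061, 0.1051]
wrist_force: [-0.9, -1.0, 6.5]
[0.45602502 0.20606734 0.10512378] [-0.85951738 -0.8677554   7.42542152]
[0.4560173  0.20607249 0.10511839] [-0.2372405  -1.2137472   6.48747453]
[0.45600181 0.20606698 0.10511617] [-0.59431084  0.22038178  4.94020386]
[0.45599826 0.20606539 0.10514309] [-0.27048264 -0.12107318  6.34203213]
[0.45601467 0.20609983 0.1051436 ] [-0.89556134 -0.08282501  6.11543692]
[0.45601344 0.2060664  0.10514561] [-0.56640294  0.50527768  5.81373197]
```

```bash
python3 -m handwheel '[{"delta_pos":[0,0.0012,0],"rot":[0,0,0],"gripper":0},{"delta_pos":[0,0.0012,0],"rot":[0,0,0],"gripper":0},{"delta_pos":[0,0.0012,0],"rot":[0,0,0],"gripper":0}]'|grep -E 'ee_pos|force'
python3 - <<'E'
from h import *
f=[]
for i in range(10):
    c=cams.read_camera("scene") ; s=observe(); f.append(s["wrist_force"][2])
print(s["ee_pos"],np.mean(f),s["clock"]); t=cams.read_camera("top")
print([(z,proj(c,[.4563,.2069,z]).round(1)) for z in(.092,.082,.055)])
cv2.imwrite("pics/p1.png",np.hstack([cv2.resize(a,(400,400),interpolation=cv2.INTER_CUBIC) for a in(c["frame"][165:245,220:300,::-1],t["frame"][240:330,120:210,::-1])]))
E
```

```text
ee_pos: [0.456, 0.2061, 0.104]
wrist_force: [-1.3, -0.1, 6.4]
[0.456019   0.20607153 0.10402062] 6.586820239599492 16.375
[(0.092, array([259.7, 212.8])), (0.082, array([260. , 215.4])), (0.055, array([260.6, 222.2]))]
```

View pics/p1.png

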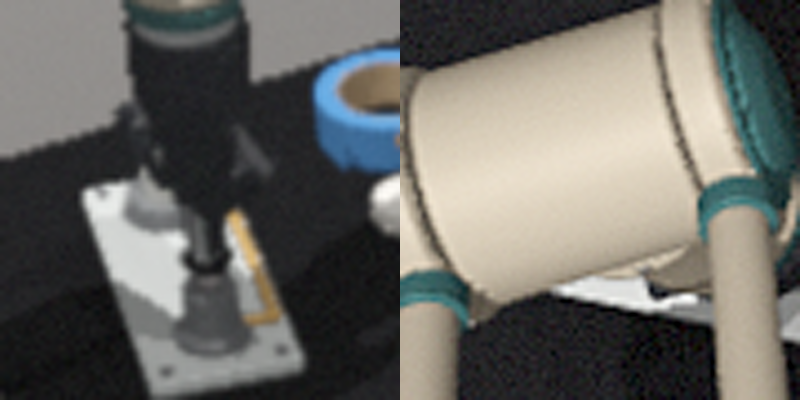

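The pictures show the fingertips on the black cap (scene crop (205,262)), with the stem between cap and housing shortened and the tube's foot still on its seat (crop (150,200)). The tip height gives about 10 mm of travel, and the mean force of 6.6 N gives about 9 mm. I'll hand it in.

```bash
python3 -c "
from h import *
print(ticket.sign_off()); s=observe(); print(s['ee_pos'],s['wrist_force'],s['clock'])"
```

```text
the job is handed in; nothing more can be done
None
the job is handed in; nothing more can be done
```

The white tube is upside down over the peg with its mouth on the seat, released, and the shut gripper is holding the plunger about halfway down. I handed the job in at about 16.5 s, and it reported no verdict.

- **Tube:** I lowered it over the peg until it touched the seat, at 5–8 N. After letting go, the pictures showed it upright with its mouth on the seat. It looked about 2 to 4 mm off my first estimate of the peg, which fits the offset I had already measured on the peg itself.
- **Plunger:** The two measures differ slightly. The tip height gives about 10 mm of travel, and the mean force of 6.6 N gives about 9 mm. The ring on the stem was too small in the picture to check.
- **Last look:** The arm hid most of the tube and the plunger from the top camera. The scene camera still showed the foot of the tube on its seat.
- **Other objects:** I saw nothing else moved in the views I took, but I did not measure each bystander at the end.

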